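# Seat the dough paddle on the food processor

### The arm

A 6-joint arm with a two-finger parallel gripper is mounted at the origin on a cart in front of the work surface, level with it; the furniture and walls round the work are solid. World frame = base frame: x ahead of the robot, y to its left, z up, the work surface at z = 0. Lengths are in m, angles in degrees, forces in N, time in s.
With the tool pointing down it reaches from about 0.4 to 0.825 m from the base axis. Payload 7 kg.
Tool frame: the origin (TCP) lies at the very end of the fingers, on their centre line; the grasp point (between the pads) lies 19 mm behind it; z points along the fingers, y is the line along which they close (so a half turn about z gives the same grasp; the last joint's range is limited). The gripper opens to 88 mm and grips with 3 to 60 N. Pads are 19 mm wide; open, the fingers measure 130 mm over their backs; the gripper's body (78 mm by 193 mm) begins 47 mm behind the grasp point.
Start: joints at [93.57, 20.546, 0.682, 0, -70.136, -16.507], TCP at [0.151, 0.658, 0.227] pointing down, gripper open.
Joint ranges: [-176.03, 176.03], [-82.01, 121.73], [-58.28, 71.71], [-173.87, 95.51], [-174.79, -0.11], [-173.66, 173.66]. Speed limits (degrees/s): [136.94, 136.94, 172.46, 180, 180, 180].

### API

Orientations are given as [roll, pitch, yaw] about the fixed x, y, z axes, in that order (R = Rz(yaw) Ry(pitch) Rx(roll)).
In Python, from plant import ctrl, cams, workorder gives the robot as it stands.
- The arm moves only by the tool play_rows, never from a script. Its argument "motion" is a list of rows, each an object of numbers: "x", "y", "z": the shift along the tool's x, y, z normalised to -1 to 1, where 1 is 0.025 m; "rx", "ry", "rz": the turn, a rotation vector about the tool's x, y, z normalised to -1 to 1, where 1 is 4 degrees. A call has 1 to 20 rows; each row shifts and turns the commanded pose from where the row before left it, along the tool's axes as they then stand; what a row does not reach is not made up. A row lasts 1/8 s, in which the tool goes at most 62.5 mm and 10.7 degrees, less where a joint would pass 70% of its speed; a pose out of reach is approached as far as the arm can. A call with a number of a shift or a turn outside -1 to 1 is refused whole. A call with a gripper value outside its range is refused whole. "fingers" is the opening, from -1 (shut) to 1 (fully open), set as the call begins (left out, the last holds). The fingers move at their own pace and stop on an object; the grip force is fixed at half the most. Time passes only in rows, so rows that do not move let the fingers close. It gives the time, the measured TCP pose, the force, the opening and the grip force at its end, in the units of the state.
- ctrl.get_obs(): the state, without advancing time (a new reading comes with each control period).
- cams.snapshot(name): name is "side" or "top"; returns the picture (480x640x3 uint8, blue, green, red); there is no depth.
- cams.get_calibration(name): a dict with "vertical_fov" (degrees; the focal length in pixels is half the picture's height over the tangent of half this angle, whatever the lens; pixels are square), "cx", "cy" (the principal point, pixels), "k1" (the pictures are not rectified: a ray, as slopes to the right and down, at radius r is drawn at 1 + k1 r^2 times it, then the intrinsics apply), "position" and "rotation" of the camera in the world. Camera axes: x right, y up, looking along -z (the intrinsics and any distortion apply to the point x, -y, -z); pixel columns grow to the right and rows downward; lengths in m; the calibration is good to about 2 mm. A picture is of the moment at which its call begins. get_calibration takes no time and is no camera call.
- workorder.close_job(): hands the job in; it is judged then, once.
The state is a dict: "clock": time; "joint_pos": joint angles; "qvel": joint speeds; "tau": joint torques, N m; "tool_pos": TCP position; "orientation": TCP orientation; "force": force on the tool from outside, world axes, zero at the start; "moment": the same for the moment, N m; "opening": finger opening in m; "gripper_force": force on a finger pad.
Only numpy, scipy, OpenCV 4.12 (cv2) and the standard library are available. Lean on these libraries where they do the work, as an engineer would, in place of code of your own. Each camera call takes 0.05 s, during which the arm holds its last target. There are 200 camera calls.

### The job

Slide the orange dough paddle straight up off its parking post and fit it on the food processor's drive spindle: turn it until its bore meshes with the splines, slide it home and press the red spring collar all the way down. Finish while still gripping the paddle and keeping it pressed down, and leave the other things on the worktop alone.

Things in the scene. Friction and masses are not known exactly. Their poses are not given: they have to be found in the camera images.
- paddle: Dough paddle (loose, about 0.15 kg): orange hub 48 mm across, z 0 to 58, with a black round grip on top. Origin: centre of the hub's underside, z up. Two wings stick out along its +x and -x to 59 mm from the axis, z 5 to 25. Bore open below, 52 mm deep: two crossing slots 11 mm wide, 40 long, along the paddle's x and y axes, so it meshes in any of four positions 90 degrees apart.
- paddle_grip (a point): On the paddle's axis, 73 mm above its underside: middle of the black ribbed round grip, 40 mm across (42 over the ribs), which is z 58 to 88 of the paddle (88 is its top).
- park_stand: The parking stand (fixed; round grey foot 84 mm across, 12 mm high where the hub rests) with a plain round steel post, 12 mm across, its top at z 62. The paddle starts on it, hub over the post and at any turn about it. Origin: centre of the foot's underside, z up.
- motor_base: Food processor motor base (fixed, may be turned): round grey housing 170 mm across, 75 mm high, black deck, silver dial at its front (-x). Origin: centre of its underside, z up. The fixed spindle stands at its centre: steel splines forming a cross along the base's x and y (ribs 8 mm thick, 26 mm tip to tip), top at z 111, brass pilot pin 11 mm across in the middle up to z 122.
- spindle_top (a point): Top of the brass pilot pin, 122 mm above the underside of motor_base, on the spindle's axis. Its axes are those of motor_base.
- collar_top (a point): Centre of the upper face of the red spring collar, a ring 48 mm across round the foot of the spindle, on which the hub comes to sit; 85 mm above the underside of motor_base when up, 77 mm when fully down.
- collar (a joint): Travel of the red spring collar in m: 0 up, 0.008 fully down against its stop. The spring takes about 4 N to start and 12 N at the stop, so the paddle's weight does not press it.
- garlic: Bystander, to be left alone: a whole white garlic bulb, 56 mm. Origin: centre of its underside.
- spice_jar: Bystander, to be left alone: a glass spice jar with green cap, 46 mm across, 106 mm tall. Origin: centre of its underside.
- lemon: Bystander, to be left alone: a yellow lemon, 70x56x55 mm. Origin: centre of its underside.
- timer: Bystander, to be left alone: a round white kitchen timer, 63 mm across, 55 mm tall. Origin: centre of its underside.
- cup_light: Bystander, to be left alone: a pale speckled espresso cup, 59x87x52 mm. Origin: centre of its underside.
- cup_dark: Bystander, to be left alone: a dark grey espresso cup, 63x86x52 mm. Origin: centre of its underside.
- teaspoon: Bystander, to be left alone: a steel teaspoon, 136x29x12 mm. Origin: centre of its underside.
Things that resemble listed ones, but are neither listed nor needed, are in the scene too. What is shaped like the park_stand but pink is not meant.

How it is judged:
By the outcome, as a careful person would: the job done as asked, in the order asked, and still so for the second after the job is handed in, while the arm keeps its last pose, push and grip.
It also fails if it takes over 40 s, if anything falls off the work surface, if the arm or the gripper's body presses on something with over 40 N, if the wrist force passes 120 N, or if a joint passes its speed limit or range.

## Working session

There is one attempt and no reset: what is moved stays moved. The work goes in short steps, Python scripts to look and compute and a tool call to move; the robot and the scene stay as the last step left them, time stands still between calls to the robot, and variables do not carry over. Pictures are saved under pics/ and viewed, at most 10 in all, crops included, and the job is handed in when it is done.

Besides the shell and the picture viewer there is one more tool, called after "Request:" as name(argument=value, ...), one argument or row to a line, values as JSON. play_rows: Moves the arm, as the interface text tells. Its arguments: {"type":"object","properties":{"motion":{"type":"array"},"fingers":{"type":"number"}},"required":["motion"]}

```bash
mkdir -p pics
cat > h.py <<'E'
import numpy as np, cv2
from plant import ctrl, cams, workorder
def K(n):
    c=cams.get_calibration(n); f=240/np.tan(np.radians(c["vertical_fov"])/2)
    return c,f,np.array(c["position"]),np.array(c["rotation"]).reshape(3,3)
def ray(n,u,v):
    c,f,p,R=K(n); d=np.array([(u-c["cx"])/f,(v-c["cy"])/f]); s=d.copy()
    for _ in range(30): s=d/(1+c["k1"]*(s@s))
    return p,R@np.array([s[0],-s[1],-1])
def atz(n,u,v,z):
    p,d=ray(n,u,v); return p+d*(z-p[2])/d[2]
def proj(n,X):
    c,f,p,R=K(n); q=(np.atleast_2d(X)-p)@R; s=np.c_[q[:,0],-q[:,1]]/-q[:,2:]
    s=s*(1+c["k1"]*(s**2).sum(1,keepdims=True)); return s*f+[c["cx"],c["cy"]]
E
python3 - <<'E'
from h import *
for n in("top","side"):
    cv2.imwrite(f"pics/{n}0.png",cams.snapshot(n)); c=cams.get_calibration(n);print(n,c)
o=ctrl.get_obs();print(o["tool_pos"],o["orientation"],o["clock"],o["opening"])
E
```

```text
top {'vertical_fov': 45.22590796220917, 'cx': 320.152148425829, 'cy': 234.51049169802536, 'k1': -0.027718858760210796, 'position': array([0.22592266, 0.01944599, 1.52282698]), 'rotation': array([ 1.07186275e+01, -7.44045340e-02, -8.88474065e+01])}
side {'vertical_fov': 51.189646361972365, 'cx': 320.7165521281887, 'cy': 245.20232705919776, 'k1': -0.12645458419179592, 'position': array([0.23631136, 1.25354535, 0.93394145]), 'rotation': array([  55.94136461,   -0.91540414, -166.60875082])}
[0.15107414 0.65743378 0.22572639] [ 1.79914676e+02 -1.20237904e-02 -1.29405945e+01] 0.1 0.08761039088953948
```

View pics/top0.png

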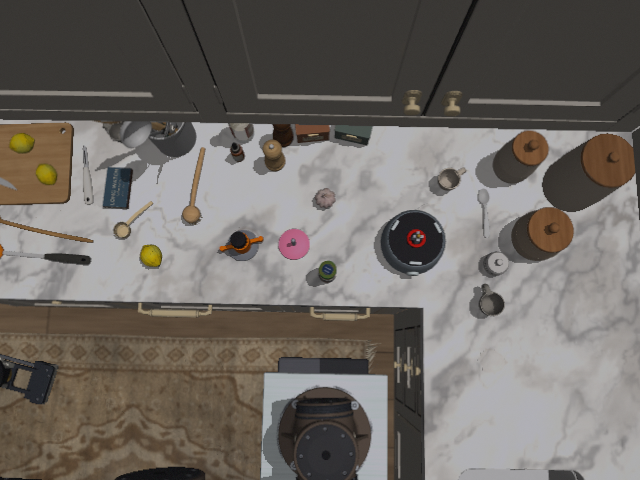

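View pics/side0.png

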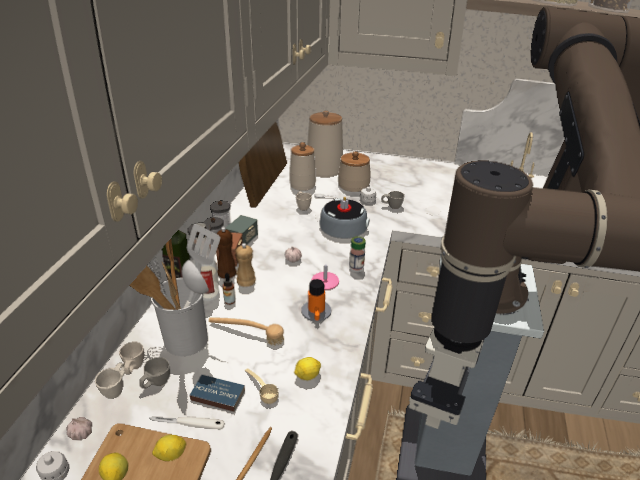

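The top view shows the orange paddle on its grey stand at (240,242), an empty pink stand at (293,243) and the motor base at (413,242). The side view shows the paddle at (316,300), the pink stand at (325,280) and the base at (344,215).

Possible confusions: the pink stand at (293,243) is not meant, and the orange handle at (0,250) is a tool at the edge. The paddle is the orange hub with a black grip and wings at (240,242). I'll check that choice in a close crop.

```bash
sed -i 's/np.array(c\["rotation"\]).reshape(3,3)/Rotation.from_euler("xyz",c["rotation"],degrees=True).as_matrix()/; 1a from scipy.spatial.transform import Rotation' h.py
python3 - <<'E'
from h import *
t=cv2.imread("pics/top0.png"); s=cv2.imread("pics/side0.png")
print(proj("top",[[0.151,0.658,0.227],[0,0,0]]))
print("paddle top z.1",atz("top",240,240,.1),atz("side",316,285,.1),"spindle",atz("top",417,238,.1),atz("side",344,203,.1))
cr=lambda i,u,v,w,h,k:cv2.resize(i[v-h:v+h,u-w:u+w],None,fx=k,fy=k,interpolation=cv2.INTER_CUBIC)
A=np.hstack([cr(t,241,243,33,25,6),cr(t,414,242,33,33,6)[48:348]])
B=np.hstack([cr(s,316,300,33,25,6),cr(s,344,214,33,25,6)])
cv2.imwrite("pics/crop.png",np.vstack([A,B]))
E
```

```text
[[ 29.51303806 371.23425393]
 [325.25429388 434.1527495 ]]
paddle top z.1 [0.47711701 0.22383965 0.1       ] [0.47744265 0.23736301 0.1       ] spindle [ 0.49126325 -0.2204771   0.1       ] [ 0.49182026 -0.2196067   0.1       ]
```

View pics/crop.png

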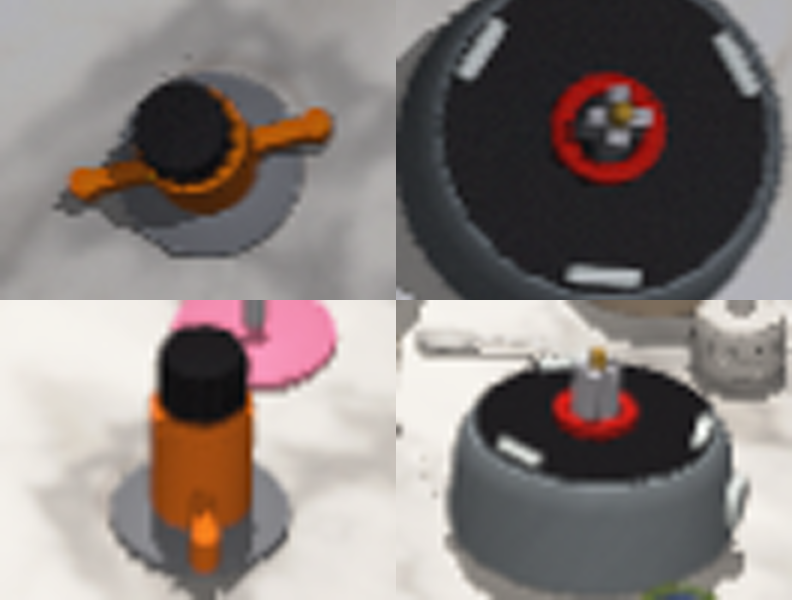

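The crop confirms the choice: the orange hub with ribbed black grip and wings sits on the grey foot. It also shows the steel cross spindle with brass pin inside the red collar. Next I'll fit the positions numerically.

```bash
cat > fit.py <<'E'
from h import *
from scipy.optimize import minimize, least_squares
S=4
def cyl(x,y,r,z0,z1):
    a=np.linspace(0,2*np.pi,48,endpoint=False)
    return np.vstack([np.c_[x+r*np.cos(a),y+r*np.sin(a),0*a+z] for z in(z0,z1)])
def mask(shape,n,pts):
    m=np.zeros((shape[0]*S,shape[1]*S),np.uint8); q=((proj(n,pts)+.5)*S-.5).astype(np.float32)
    cv2.fillConvexPoly(m,np.round(cv2.convexHull(q)*16).astype(np.int32),255,shift=4)
    return cv2.resize(m,shape[::-1],interpolation=cv2.INTER_AREA)/255.
def pt(obs):  # triangulate (name,u,v)
    return least_squares(lambda X:np.concatenate([proj(n,X)[0]-[u,v] for n,u,v in obs]),[.48,0,.1])
E
python3 - <<'E'
from fit import *
im={n:cv2.imread(f"pics/{n}0.png") for n in("top","side")}
# grip: dark mask; hub+grip: dark or orange
box={"top":(208,218,274,268),"side":(283,270,349,325)}
def grip(n):
    b=box[n]; I=im[n].astype(int); m=np.zeros(I.shape[:2]); s=np.s_[b[1]:b[3],b[0]:b[2]]
    k=(I.max(2)<55).astype(np.uint8); N,l,st,c=cv2.connectedComponentsWithStats(k[s]); j=1+st[1:,4].argmax(); m[s]=l==j
    print(n,"area",st[j],c[j]+b[:2]); return m
for n in("top","side"):
    g=grip(n)
    c=lambda p:np.abs(mask(g.shape,n,cyl(p[0],p[1],.0207,.070,.100))-g).sum()
    r=minimize(c,[.477,.23],method="Nelder-Mead",options=dict(initial_simplex=[[.477,.23],[.485,.23],[.477,.238]],xatol=1e-4)); print(n,r.x,r.fun)
a=atz("top",260.2,238,.027);b=atz("top",222,248.2,.027);d=a-b;print("wings",a,b,np.degrees(np.arctan2(d[1],d[0])),np.linalg.norm(d),(a+b)/2)
for n,u,v in(("top",418.4,235.5),("side",344.4,197.4)): print("pin",atz(n,u,v,.122))
# red collar centroid+ all-red hull
for n,b in(("top",(395,215,440,260)),("side",(325,190,365,225))):
    I=im[n].astype(int); k=((I[...,2]>110)&(I[...,1]<60)); s=np.s_[b[1]:b[3],b[0]:b[2]]; yy,xx=np.nonzero(k[s]); g=np.zeros(k.shape,np.uint8)
    h=cv2.convexHull(np.c_[xx+b[0],yy+b[1]].astype(np.int32)); cv2.fillConvexPoly(g,h,1)
    c=lambda p:np.abs(mask(g.shape,n,cyl(p[0],p[1],.024,.080,.085))-g).sum()
    r=minimize(c,[.49,-.22],method="Nelder-Mead",options=dict(initial_simplex=[[.49,-.22],[.498,-.22],[.49,-.212]],xatol=1e-4)); print(n,"collar",r.x,r.fun)
p,d=ray("side",367.5,221); print("dial",[ (p+d*(z-p[2])/d[2]).round(4) for z in(.03,.04,.05)])
# spindle yaw: bright steel pixels at z .111 in top, cross template
I=im["top"]; cv2.imwrite("pics/sp.png",np.hstack([cv2.resize(I[222:250,403:433],None,fx=13,fy=13,interpolation=cv2.INTER_CUBIC),cv2.resize(im["side"][187:215,329:359],None,fx=13,fy=13,interpolation=cv2.INTER_CUBIC)]))
E
```

```text
top area [ 22  14  17  17 212] [237.83490566 239.62735849]
top [0.47989101 0.23063591] 42.639215686274504
side area [ 27  10  14  16 190] [316.41578947 287.18421053]
side [0.4796646  0.22801338] 65.2156862745098
wings [0.49645339 0.18122467 0.027     ] [0.46712668 0.28073252 0.027     ] -73.57882636928993 0.10373942647383406 [0.48179003 0.2309786  0.027     ]
pin [ 0.49352666 -0.22030951  0.122     ]
pin [ 0.49126965 -0.21913319  0.122     ]
top collar [ 0.49520044 -0.22107178] 21.968627450980392
side collar [ 0.49337531 -0.22168677] 12.831372549019605
dial [array([ 0.4091, -0.2388,  0.03  ]), array([ 0.4072, -0.2223,  0.04  ]), array([ 0.4053, -0.2058,  0.05  ])]
```

View pics/sp.png

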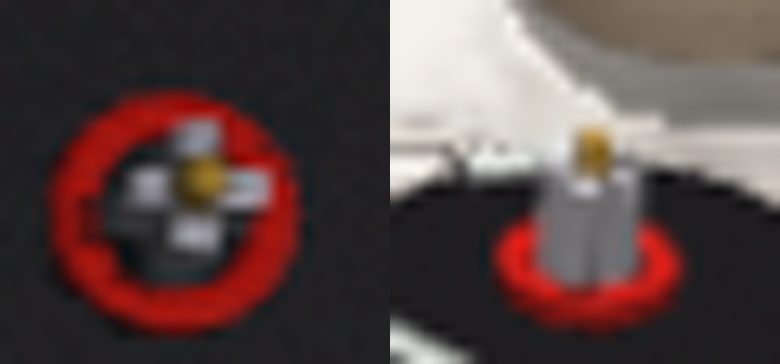

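The crop shows the spindle cross in the top view, with arms at about (200,135), (195,238), (148,188) and (250,188) around the brass pin at (203,180). It is nearly aligned with the image axes. I'll fit its yaw and centre.

Run:
```python
from fit import *
I=cv2.imread("pics/top0.png").astype(float); n="top"
g=I[222:250,403:433].min(2); g=np.clip((g-70)/100,0,1)
def cross(x,y,a):
    m=np.zeros((480*S,640*S),np.uint8); c,s=np.cos(a),np.sin(a)
    for L,W in((.013,.004),(.004,.013)):
        P=np.array([[L,W],[L,-W],[-L,-W],[-L,W]])@np.array([[c,s],[-s,c]])+[x,y]
        q=((proj(n,np.c_[P,[.111]*4])+.5)*S-.5); cv2.fillConvexPoly(m,np.round(q*16).astype(np.int32),255,shift=4)
    return cv2.resize(m,(640,480),interpolation=cv2.INTER_AREA)[222:250,403:433]/255.
w=np.ones(g.shape); q=proj(n,[.4935,-.2205,.12])[0]; 
yy,xx=np.mgrid[222:250,403:433]; w[np.hypot(xx-q[0],yy-q[1])<2.0]=0
res=[]
for a in range(-44,46,4):
    f=lambda p:(w*(cross(p[0],p[1],np.radians(p[2]))-g)**2).sum()
    r=minimize(f,[.494,-.2205,a],method="Nelder-Mead",options=dict(initial_simplex=[[.494,-.2205,a],[.498,-.2205,a],[.494,-.217,a],[.494,-.2205,a+3]])); res.append((round(r.fun,3),r.x.round(4)))
for r in sorted(res,key=lambda r:r[0])[:5]: print(*r)
for x,y in((200,135),(195,238),(148,188),(250,188)): print(atz(n,403+(x+.5)/13-.5,222+(y+.5)/13-.5,.111)[:2].round(4))
```

```text
Traceback (most recent call last):
  File "h.py", line 14, in proj
    c,f,p,R=K(n); q=(np.atleast_2d(X)-p)@R; s=np.c_[q[:,0],-q[:,1]]/-q[:,2:]
            ~^^^
  File "h.py", line 5, in K
    c=cams.get_calibration(n); f=240/np.tan(np.radians(c["vertical_fov"])/2)
ValueError: time passes only in moves, steps and waits
```

```bash
sed -i 's/^def K(n):/from functools import cache\n@cache\ndef K(n):/' h.py
python3 - <<'E'
from fit import *
I=cv2.imread("pics/top0.png").astype(float); n="top"
g=I[222:250,403:433].min(2); g=np.clip((g-70)/100,0,1)
def cross(x,y,a):
    m=np.zeros((28*S,30*S),np.uint8); c,s=np.cos(a),np.sin(a)
    for L,W in((.013,.004),(.004,.013)):
        P=np.array([[L,W],[L,-W],[-L,-W],[-L,W]])@np.array([[c,s],[-s,c]])+[x,y]
        q=((proj(n,np.c_[P,[.111]*4])-[403,222]+.5)*S-.5); cv2.fillConvexPoly(m,np.round(q*16).astype(np.int32),255,shift=4)
    return cv2.resize(m,(30,28),interpolation=cv2.INTER_AREA)/255.
w=np.ones(g.shape); q=proj(n,[.4935,-.2205,.12])[0]; 
yy,xx=np.mgrid[222:250,403:433]; w[np.hypot(xx-q[0],yy-q[1])<2.0]=0
res=[]
for a in range(-44,46,6):
    f=lambda p:(w*(cross(p[0],p[1],np.radians(p[2]))-g)**2).sum()
    r=minimize(f,[.494,-.2205,a],method="Nelder-Mead",options=dict(initial_simplex=[[.494,-.2205,a],[.498,-.2205,a],[.494,-.217,a],[.494,-.2205,a+3]])); res.append((round(r.fun,3),r.x.round(4)))
for r in sorted(res,key=lambda r:r[0])[:5]: print(*r)
for x,y in((200,135),(195,238),(148,188),(250,188)): print(atz(n,403+(x+.5)/13-.5,222+(y+.5)/13-.5,.111)[:2].round(4))
E
```

```text
15.581 [ 0.4943 -0.2202 -0.7499]
15.791 [ 0.494  -0.2206  1.069 ]
15.962 [ 0.4946 -0.2212  0.7985]
16.185 [ 0.4943 -0.2212 -0.8296]
16.219 [ 0.4946 -0.2205  0.8546]
[ 0.5047 -0.2211]
[ 0.4846 -0.2199]
[ 0.4941 -0.211 ]
[ 0.4945 -0.2306]
```

Request:
play_rows(
  motion=[
    {"x": 0.832, "y": 0.687, "z": 0.13},
    {"x": 0.832, "y": 0.687, "z": 0.13},
    {"x": 0.832, "y": 0.687, "z": 0.13},
    {"x": 0.832, "y": 0.687, "z": 0.13},
    {"x": 0.832, "y": 0.687, "z": 0.13},
    {"x": 0.832, "y": 0.687, "z": 0.13},
    {"x": 0.832, "y": 0.687, "z": 0.13},
    {"x": 0.832, "y": 0.687, "z": 0.13},
    {"x": 0.832, "y": 0.687, "z": 0.13},
    {"x": 0.832, "y": 0.687, "z": 0.13},
    {"x": 0.832, "y": 0.687, "z": 0.13},
    {"x": 0.832, "y": 0.687, "z": 0.13},
    {"x": 0.832, "y": 0.687, "z": 0.13},
    {"x": 0.832, "y": 0.687, "z": 0.13},
    {"x": 0.832, "y": 0.687, "z": 0.13},
    {"x": 0.832, "y": 0.687, "z": 0.13},
    {"x": 0.832, "y": 0.687, "z": 0.13},
    {"x": 0.832, "y": 0.687, "z": 0.13},
    {"x": 0.832, "y": 0.687, "z": 0.13},
    {"x": 0.832, "y": 0.687, "z": 0.13},
    {},
  ],
  fingers=1,
)

```text
$.motion[0]: bad value
```

Request:
play_rows(
  motion=[
    {"x": 0.832, "y": 0.687, "z": 0.13},
    {"x": 0.832, "y": 0.687, "z": 0.13},
    {"x": 0.832, "y": 0.687, "z": 0.13},
    {"x": 0.832, "y": 0.687, "z": 0.13},
    {"x": 0.832, "y": 0.687, "z": 0.13},
    {"x": 0.832, "y": 0.687, "z": 0.13},
    {"x": 0.832, "y": 0.687, "z": 0.13},
    {"x": 0.832, "y": 0.687, "z": 0.13},
    {"x": 0.832, "y": 0.687, "z": 0.13},
    {"x": 0.832, "y": 0.687, "z": 0.13},
    {"x": 0.832, "y": 0.687, "z": 0.13},
    {"x": 0.832, "y": 0.687, "z": 0.13},
    {"x": 0.832, "y": 0.687, "z": 0.13},
    {"x": 0.832, "y": 0.687, "z": 0.13},
    {"x": 0.832, "y": 0.687, "z": 0.13},
    {"x": 0.832, "y": 0.687, "z": 0.13},
    {"x": 0.832, "y": 0.687, "z": 0.13},
    {"x": 0.832, "y": 0.687, "z": 0.13},
    {"x": 0.832, "y": 0.687, "z": 0.13},
    {"x": 0.832, "y": 0.687, "z": 0.13},
  ],
)

```text
$.motion[0]: bad value
```

Request:
play_rows(
  motion=[
    {"x": 0.832, "y": 0.687, "z": 0.13, "rx": 0, "ry": 0, "rz": 0},
  ],
  fingers=1,
)

```text
clock: 0.22
tool_pos: [0.1669, 0.6368, 0.2223]
orientation: [179.9, -0.0, -12.9]
force: [0.1, -0.2, -0.0]
opening: 0.0878
gripper_force: 0.0
```

Request:
play_rows(
  motion=[
    {"x": 0.832, "y": 0.687, "z": 0.13, "rx": 0, "ry": 0, "rz": 0},
    {"x": 0.832, "y": 0.687, "z": 0.13, "rx": 0, "ry": 0, "rz": 0},
    {"x": 0.832, "y": 0.687, "z": 0.13, "rx": 0, "ry": 0, "rz": 0},
    {"x": 0.832, "y": 0.687, "z": 0.13, "rx": 0, "ry": 0, "rz": 0},
    {"x": 0.832, "y": 0.687, "z": 0.13, "rx": 0, "ry": 0, "rz": 0},
    {"x": 0.832, "y": 0.687, "z": 0.13, "rx": 0, "ry": 0, "rz": 0},
    {"x": 0.832, "y": 0.687, "z": 0.13, "rx": 0, "ry": 0, "rz": 0},
    {"x": 0.832, "y": 0.687, "z": 0.13, "rx": 0, "ry": 0, "rz": 0},
    {"x": 0.832, "y": 0.687, "z": 0.13, "rx": 0, "ry": 0, "rz": 0},
    {"x": 0.832, "y": 0.687, "z": 0.13, "rx": 0, "ry": 0, "rz": 0},
    {"x": 0.832, "y": 0.687, "z": 0.13, "rx": 0, "ry": 0, "rz": 0},
    {"x": 0.832, "y": 0.687, "z": 0.13, "rx": 0, "ry": 0, "rz": 0},
    {"x": 0.832, "y": 0.687, "z": 0.13, "rx": 0, "ry": 0, "rz": 0},
    {"x": 0.832, "y": 0.687, "z": 0.13, "rx": 0, "ry": 0, "rz": 0},
    {"x": 0.832, "y": 0.687, "z": 0.13, "rx": 0, "ry": 0, "rz": 0},
    {"x": 0.832, "y": 0.687, "z": 0.13, "rx": 0, "ry": 0, "rz": 0},
    {"x": 0.832, "y": 0.687, "z": 0.13, "rx": 0, "ry": 0, "rz": 0},
    {"x": 0.832, "y": 0.687, "z": 0.13, "rx": 0, "ry": 0, "rz": 0},
    {"x": 0.832, "y": 0.687, "z": 0.13, "rx": 0, "ry": 0, "rz": 0},
    {"x": 0, "y": 0, "z": 0, "rx": 0, "ry": 0, "rz": 0},
  ],
)

```text
clock: 2.72
tool_pos: [0.4803, 0.2278, 0.1611]
orientation: [180.0, 0.0, -13.1]
force: [-0.7, 0.3, -0.4]
opening: 0.0875
gripper_force: 0.0
```

Request:
play_rows(
  motion=[
    {"x": -0.03, "y": -0.06, "z": 0.57, "rx": 0, "ry": 0, "rz": 0},
    {"x": 0, "y": 0, "z": 0.57, "rx": 0, "ry": 0, "rz": 0},
    {"x": 0, "y": 0, "z": 0.57, "rx": 0, "ry": 0, "rz": 0},
    {"x": 0, "y": 0, "z": 0.57, "rx": 0, "ry": 0, "rz": 0},
    {"x": 0, "y": 0, "z": 0.57, "rx": 0, "ry": 0, "rz": 0},
    {"x": 0, "y": 0, "z": 0.57, "rx": 0, "ry": 0, "rz": 0},
    {"x": 0, "y": 0, "z": 0, "rx": 0, "ry": 0, "rz": 0},
  ],
)

```text
clock: 3.6
tool_pos: [0.4786, 0.231, 0.0747]
orientation: [179.9, 0.1, -12.9]
force: [0.8, -0.5, 0.0]
opening: 0.0874
gripper_force: 0.0
```

Request:
play_rows(
  motion=[
    {"x": 0, "y": 0, "z": 0, "rx": 0, "ry": 0, "rz": 0},
    {"x": 0, "y": 0, "z": 0, "rx": 0, "ry": 0, "rz": 0},
    {"x": 0, "y": 0, "z": 0, "rx": 0, "ry": 0, "rz": 0},
    {"x": 0, "y": 0, "z": 0, "rx": 0, "ry": 0, "rz": 0},
    {"x": 0, "y": 0, "z": 0, "rx": 0, "ry": 0, "rz": 0},
    {"x": 0, "y": 0, "z": 0, "rx": 0, "ry": 0, "rz": 0},
    {"x": 0, "y": 0, "z": 0, "rx": 0, "ry": 0, "rz": 0},
    {"x": 0, "y": 0, "z": 0, "rx": 0, "ry": 0, "rz": 0},
  ],
  fingers=-1,
)

```text
clock: 4.6
tool_pos: [0.4792, 0.2315, 0.076]
orientation: [180.0, 0.0, -12.9]
force: [0.3, -0.8, 0.6]
opening: 0.0397
gripper_force: 29.8
```

Request:
play_rows(
  motion=[
    {"x": 0, "y": 0, "z": -0.3, "rx": 0, "ry": 0, "rz": 0},
    {"x": 0, "y": 0, "z": -0.6, "rx": 0, "ry": 0, "rz": 0},
    {"x": 0, "y": 0, "z": -0.7, "rx": 0, "ry": 0, "rz": 0},
    {"x": 0, "y": 0, "z": -0.8, "rx": 0, "ry": 0, "rz": 0},
    {"x": 0, "y": 0, "z": -0.8, "rx": 0, "ry": 0, "rz": 0},
    {"x": 0, "y": 0, "z": -0.8, "rx": 0, "ry": 0, "rz": 0},
    {"x": 0, "y": 0, "z": -0.8, "rx": 0, "ry": 0, "rz": 0},
    {"x": 0, "y": 0, "z": -0.8, "rx": 0, "ry": 0, "rz": 0},
    {"x": 0, "y": 0, "z": -0.6, "rx": 0, "ry": 0, "rz": 0},
    {"x": 0, "y": 0, "z": 0, "rx": 0, "ry": 0, "rz": 0},
  ],
)

```text
clock: 5.85
tool_pos: [0.4797, 0.232, 0.2326]
orientation: [-179.9, -0.1, -12.9]
force: [-0.3, 0.5, -0.7]
opening: 0.0395
gripper_force: 29.8
```

Run:
```python
from h import *
o=ctrl.get_obs();print(o["tool_pos"],o["orientation"],o["force"],o["clock"],o["opening"],o["joint_pos"])
t=cams.snapshot("top");s=cams.snapshot("side");cv2.imwrite("pics/t1.png",t);cv2.imwrite("pics/s1.png",s)
u,v=proj("top",o["tool_pos"])[0].astype(int);a,b=proj("side",o["tool_pos"])[0].astype(int);print(u,v,a,b)
r=lambda i,u,v:cv2.resize(i[v-50:v+50,u-40:u+40],None,fx=5,fy=5,interpolation=cv2.INTER_CUBIC)
cv2.imwrite("pics/c1.png",np.hstack([r(t,u,v),r(s,a,b)]))
```

```text
[0.47973919 0.23198369 0.23261652] [-1.79864175e+02 -8.79279181e-02 -1.29327376e+01] [-0.33972904  0.49982451 -0.65515055] 5.85 0.03953991709363731 [ 4.69083307e+01  6.79889887e+00 -1.67926984e+01  8.50728140e-03
 -6.62467885e+01  3.01556202e+01]
228 228 316 242
```

View pics/c1.png

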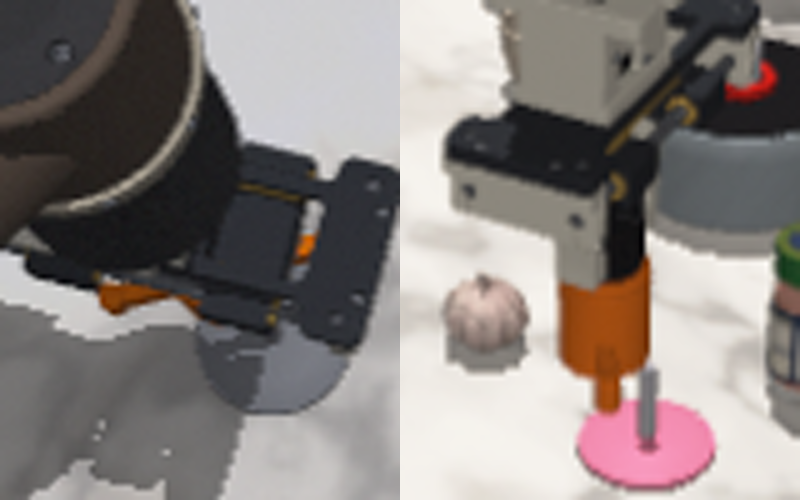

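The paddle is off the post and held in the gripper, with the orange hub hanging at about (605,330) in the crop. Next I carry it over the spindle.

Request:
play_rows(
  motion=[
    {"x": 0.121, "y": 0.461, "z": 0, "rx": 0, "ry": 0, "rz": 0},
    {"x": 0.242, "y": 0.922, "z": 0, "rx": 0, "ry": 0, "rz": 0},
    {"x": 0.242, "y": 0.922, "z": 0, "rx": 0, "ry": 0, "rz": 0},
    {"x": 0.242, "y": 0.922, "z": 0, "rx": 0, "ry": 0, "rz": 0},
    {"x": 0.242, "y": 0.922, "z": 0, "rx": 0, "ry": 0, "rz": 0},
    {"x": 0.242, "y": 0.922, "z": 0, "rx": 0, "ry": 0, "rz": 0},
    {"x": 0.242, "y": 0.922, "z": 0, "rx": 0, "ry": 0, "rz": 0},
    {"x": 0.242, "y": 0.922, "z": 0, "rx": 0, "ry": 0, "rz": 0},
    {"x": 0.242, "y": 0.922, "z": 0, "rx": 0, "ry": 0, "rz": 0},
    {"x": 0.242, "y": 0.922, "z": 0, "rx": 0, "ry": 0, "rz": 0},
    {"x": 0.242, "y": 0.922, "z": 0, "rx": 0, "ry": 0, "rz": 0},
    {"x": 0.242, "y": 0.922, "z": 0, "rx": 0, "ry": 0, "rz": 0},
    {"x": 0.242, "y": 0.922, "z": 0, "rx": 0, "ry": 0, "rz": 0},
    {"x": 0.242, "y": 0.922, "z": 0, "rx": 0, "ry": 0, "rz": 0},
    {"x": 0.242, "y": 0.922, "z": 0, "rx": 0, "ry": 0, "rz": 0},
    {"x": 0.242, "y": 0.922, "z": 0, "rx": 0, "ry": 0, "rz": 0},
    {"x": 0.242, "y": 0.922, "z": 0, "rx": 0, "ry": 0, "rz": 0},
    {"x": 0.242, "y": 0.922, "z": 0, "rx": 0, "ry": 0, "rz": 0},
    {"x": 0.242, "y": 0.922, "z": 0, "rx": 0, "ry": 0, "rz": 0},
    {"x": 0.121, "y": 0.461, "z": 0, "rx": 0, "ry": 0, "rz": 0},
  ],
)

```text
clock: 8.45
tool_pos: [0.492, -0.2229, 0.2307]
orientation: [180.0, 0.1, -13.0]
force: [0.5, -0.1, -1.6]
opening: 0.0395
gripper_force: 29.8
```

Request:
play_rows(
  motion=[
    {"x": 0, "y": 0, "z": 0, "rx": 0, "ry": 0, "rz": 0.85},
    {"x": 0, "y": 0, "z": 0, "rx": 0, "ry": 0, "rz": 0.85},
    {"x": 0, "y": 0, "z": 0, "rx": 0, "ry": 0, "rz": 0.85},
    {"x": 0, "y": 0, "z": 0, "rx": 0, "ry": 0, "rz": 0.85},
    {"x": 0, "y": 0, "z": 0, "rx": 0, "ry": 0, "rz": 0.85},
    {"x": 0, "y": 0, "z": 0, "rx": 0, "ry": 0, "rz": 0},
    {"x": 0, "y": 0, "z": 0, "rx": 0, "ry": 0, "rz": 0},
  ],
)

```text
clock: 9.32
tool_pos: [0.4929, -0.2212, 0.231]
orientation: [-180.0, 0.0, -29.9]
force: [0.1, -0.3, -1.8]
opening: 0.0398
gripper_force: 29.8
```

Run:
```python
from h import *
o=ctrl.get_obs();print(o["tool_pos"],o["orientation"],o["force"],o["clock"],o["opening"])
t=cams.snapshot("top");s=cams.snapshot("side");cv2.imwrite("pics/t2.png",t);cv2.imwrite("pics/s2.png",s)
u,v=415,238;a,b=344,190;print(proj("top",o["tool_pos"])[0],proj("side",o["tool_pos"])[0])
r=lambda i,u,v:cv2.resize(i[v-43:v+43,u-33:u+33],None,fx=6,fy=6,interpolation=cv2.INTER_CUBIC)
cv2.imwrite("pics/c2.png",np.hstack([r(t,u,v),r(s,a,b)]))
```

```text
[ 0.4929294  -0.22117605  0.23103634] [-1.79999967e+02  6.05999611e-03 -2.98723191e+01] [ 0.09533222 -0.34022496 -1.80681062] 9.325 0.039779394964340097
[426.81165964 226.9891301 ] [345.394257  167.7202946]
```

View pics/c2.png

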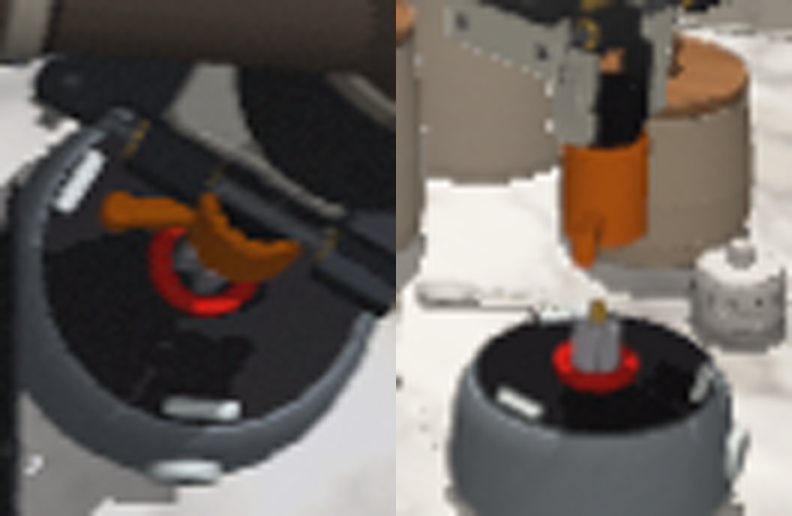

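The hub now hangs over the spindle. In the top half of the crop the left wing tip is at (118,208), and in the side half the near wing tip is at (585,255) with hub edges at x = 563 to 648. I'll work out the remaining offset and yaw.

Run:
```python
from fit import *
o=ctrl.get_obs(); T=o["tool_pos"]; zb=T[2]-.064
def org(n,p):
    I=cv2.imread(p).astype(int); return (I[...,2]>I[...,1]*1.7)&(I[...,2]>110)&(I[...,1]>35)&(I[...,1]>I[...,0]*1.5)
m=org("side","pics/s2.png"); 
for v in range(174,184,2):
    x=np.nonzero(m[v,330:356])[0]+330; print(v,x.min(),x.max(),end=' ')
print()
for z in (zb+.03,zb+.05,zb+.015): print("TCP axis proj side",z,proj("side",[T[0],T[1],z])[0])
# lower pin/spindle lateral compare: side u per mm
print(proj("side",[[.4935,-.2205,.122],[.5035,-.2205,.122],[.4935,-.2105,.122]]))
# wing extent in top: leftmost orange pixels
m=org("top","pics/t2.png"); yy,xx=np.nonzero(m[215:250,390:440]); xx+=390;yy+=215
for u in range(xx.min(),xx.min()+10): print(u,yy[xx==u].min(),yy[xx==u].max(),end=" | ")
print()
for a in(-84,-87,-90,-93,-96):
    a=np.radians(a)
    f=lambda r,z:[T[0]-r*np.cos(a),T[1]-r*np.sin(a),z]; g=lambda r,z:[T[0]+r*np.cos(a),T[1]+r*np.sin(a),z]
    print(round(np.degrees(a)),"top far",proj("top",[f(.055,zb+.025),f(.055,zb+.005),f(.03,zb+.025)]).round(1).tolist(),"side",proj("side",[f(.058,zb+.005),f(.058,zb+.025)]).round(1).tolist())
I=cv2.imread("pics/s2.png"); J=cv2.imread("pics/t2.png")
cv2.imwrite("pics/c3.png",np.hstack([cv2.resize(J[216:246,396:436],None,fx=10,fy=10,interpolation=cv2.INTER_NEAREST),cv2.resize(I[168:198,325:365],None,fx=10,fy=10,interpolation=cv2.INTER_NEAREST)]))
```

```text
174 339 352 176 339 352 178 339 352 180 339 352 182 339 352 
TCP axis proj side 0.19706642070870464 [344.91016616 177.07910918]
TCP axis proj side 0.21706642070870463 [345.16287846 171.59553882]
TCP axis proj side 0.18206642070870466 [344.72225453 181.14736596]
[[343.83120701 197.12987229]
 [340.93545987 196.75868405]
 [343.25616592 198.5044313 ]]
400 228 231 | 401 227 231 | 402 227 231 | 403 228 231 | 404 228 231 | 405 228 231 | 406 228 231 | 407 228 231 | 408 228 231 | 409 228 231 | 
-84 top far [[400.6, 232.1], [399.4, 233.7], [411.1, 231.3]] side [[343.0, 191.9], [343.3, 186.4]]
-87 top far [[400.5, 230.9], [399.3, 232.5], [411.1, 230.6]] side [[342.1, 191.8], [342.3, 186.3]]
-90 top far [[400.4, 229.7], [399.3, 231.4], [411.0, 230.0]] side [[341.2, 191.7], [341.4, 186.2]]
-93 top far [[400.5, 228.5], [399.3, 230.2], [411.0, 229.3]] side [[340.2, 191.6], [340.5, 186.1]]
-96 top far [[400.6, 227.4], [399.4, 229.0], [411.1, 228.6]] side [[339.3, 191.5], [339.6, 186.0]]
```

View pics/c3.png

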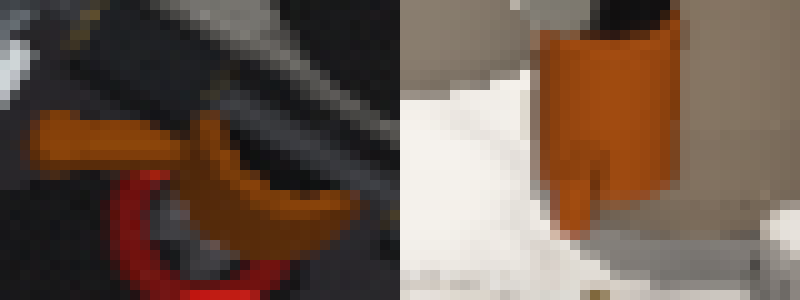

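Request:
play_rows(
  motion=[
    {"x": 0.042, "y": -0.047, "z": 0.43, "rx": 0, "ry": 0, "rz": -0.2},
    {"x": 0, "y": 0, "z": 0.43, "rx": 0, "ry": 0, "rz": 0},
    {"x": 0, "y": 0, "z": 0.43, "rx": 0, "ry": 0, "rz": 0},
    {"x": 0, "y": 0, "z": 0.43, "rx": 0, "ry": 0, "rz": 0},
    {"x": 0, "y": 0, "z": 0, "rx": 0, "ry": 0, "rz": 0},
    {"x": 0, "y": 0, "z": 0.1, "rx": 0, "ry": 0, "rz": 0},
    {"x": 0, "y": 0, "z": 0.1, "rx": 0, "ry": 0, "rz": 0},
    {"x": 0, "y": 0, "z": 0.1, "rx": 0, "ry": 0, "rz": 0},
    {"x": 0, "y": 0, "z": 0, "rx": 0, "ry": 0, "rz": 0},
  ],
)

```text
clock: 10.55
tool_pos: [0.4947, -0.2205, 0.1804]
orientation: [180.0, 0.0, -29.1]
force: [0.6, 0.1, -1.3]
opening: 0.0396
gripper_force: 29.8
```

Request:
play_rows(
  motion=[
    {"x": 0, "y": 0, "z": 0.1, "rx": 0, "ry": 0, "rz": 0},
    {"x": 0, "y": 0, "z": 0.1, "rx": 0, "ry": 0, "rz": 0},
    {"x": 0, "y": 0, "z": 0.1, "rx": 0, "ry": 0, "rz": 0},
    {"x": 0, "y": 0, "z": 0.1, "rx": 0, "ry": 0, "rz": 0},
    {"x": 0, "y": 0, "z": 0, "rx": 0, "ry": 0, "rz": 0},
  ],
)

```text
clock: 11.18
tool_pos: [0.4946, -0.2205, 0.1703]
orientation: [180.0, 0.0, -29.1]
force: [-0.4, 0.8, -0.5]
opening: 0.0398
gripper_force: 29.8
```

Request:
play_rows(
  motion=[
    {"x": 0, "y": 0, "z": 0.15, "rx": 0, "ry": 0, "rz": 0},
    {"x": 0, "y": 0, "z": 0.15, "rx": 0, "ry": 0, "rz": 0},
    {"x": 0, "y": 0, "z": 0.15, "rx": 0, "ry": 0, "rz": 0},
    {"x": 0, "y": 0, "z": 0.15, "rx": 0, "ry": 0, "rz": 0},
    {"x": 0, "y": 0, "z": 0.15, "rx": 0, "ry": 0, "rz": 0},
    {"x": 0, "y": 0, "z": 0, "rx": 0, "ry": 0, "rz": 0},
  ],
)

```text
clock: 11.92
tool_pos: [0.4945, -0.2205, 0.1514]
orientation: [180.0, 0.0, -29.1]
force: [0.2, 0.2, -1.7]
opening: 0.0394
gripper_force: 29.8
```

Meshed with no contact force so far. Next I press down in small steps and watch the force.

Request:
play_rows(
  motion=[
    {"x": 0, "y": 0, "z": 0.1, "rx": 0, "ry": 0, "rz": 0},
    {"x": 0, "y": 0, "z": 0.1, "rx": 0, "ry": 0, "rz": 0},
    {"x": 0, "y": 0, "z": 0, "rx": 0, "ry": 0, "rz": 0},
  ],
)

```text
clock: 12.3
tool_pos: [0.4949, -0.2207, 0.1472]
orientation: [180.0, -0.0, -29.1]
force: [-1.4, -0.9, 3.1]
opening: 0.0392
gripper_force: 29.8
```

Request:
play_rows(
  motion=[
    {"x": 0, "y": 0, "z": 0.1, "rx": 0, "ry": 0, "rz": 0},
    {"x": 0, "y": 0, "z": 0.06, "rx": 0, "ry": 0, "rz": 0},
    {"x": 0, "y": 0, "z": 0, "rx": 0, "ry": 0, "rz": 0},
    {"x": 0, "y": 0, "z": 0, "rx": 0, "ry": 0, "rz": 0},
  ],
)

```text
clock: 12.8
tool_pos: [0.495, -0.2208, 0.1438]
orientation: [-180.0, -0.1, -29.1]
force: [-3.1, 0.6, 8.1]
opening: 0.0396
gripper_force: 29.8
```

Request:
play_rows(
  motion=[
    {"x": 0, "y": 0, "z": 0.08, "rx": 0, "ry": 0, "rz": 0},
    {"x": 0, "y": 0, "z": 0.04, "rx": 0, "ry": 0, "rz": 0},
    {"x": 0, "y": 0, "z": 0, "rx": 0, "ry": 0, "rz": 0},
    {"x": 0, "y": 0, "z": 0, "rx": 0, "ry": 0, "rz": 0},
  ],
)

```text
clock: 13.3
tool_pos: [0.4951, -0.2209, 0.1414]
orientation: [-180.0, -0.1, -29.1]
force: [-4.6, 0.8, 12.8]
opening: 0.0395
gripper_force: 29.9
```

Request:
play_rows(
  motion=[
    {"x": 0, "y": 0, "z": 0.04, "rx": 0, "ry": 0, "rz": 0},
    {"x": 0, "y": 0, "z": 0, "rx": 0, "ry": 0, "rz": 0},
    {"x": 0, "y": 0, "z": 0, "rx": 0, "ry": 0, "rz": 0},
  ],
)

```text
clock: 13.68
tool_pos: [0.495, -0.221, 0.1406]
orientation: [180.0, -0.1, -29.1]
force: [-5.4, 0.5, 14.0]
opening: 0.0395
gripper_force: 29.9
```

Request:
play_rows(
  motion=[
    {"x": -0.03, "y": 0.015, "z": 0.04, "rx": 0, "ry": 0, "rz": 0},
    {"x": 0, "y": 0, "z": 0.04, "rx": 0, "ry": 0, "rz": 0},
    {"x": 0, "y": 0, "z": 0, "rx": 0, "ry": 0, "rz": 0},
    {"x": 0, "y": 0, "z": 0, "rx": 0, "ry": 0, "rz": 0},
  ],
)

```text
clock: 14.18
tool_pos: [0.4947, -0.2218, 0.1398]
orientation: [179.9, -0.2, -29.1]
force: [-7.3, -1.4, 21.2]
opening: 0.0393
gripper_force: 30.0
```

Request:
play_rows(
  motion=[
    {"x": 0, "y": 0, "z": 0, "rx": 0, "ry": 0, "rz": 0},
    {"x": 0, "y": 0, "z": 0, "rx": 0, "ry": 0, "rz": 0},
    {"x": 0, "y": 0, "z": 0, "rx": 0, "ry": 0, "rz": 0},
    {"x": 0, "y": 0, "z": 0, "rx": 0, "ry": 0, "rz": 0},
  ],
)

```text
clock: 14.68
tool_pos: [0.4947, -0.2218, 0.1398]
orientation: [179.9, -0.2, -29.1]
force: [-7.3, -1.8, 21.5]
opening: 0.0395
gripper_force: 30.0
```

Run:
```python
from h import *
o=ctrl.get_obs();T=o["tool_pos"];print(T,o["force"],o["clock"])
s=cams.snapshot("side");t=cams.snapshot("top");cv2.imwrite("pics/s4.png",s)
r=lambda i,u,v:cv2.resize(i[v-40:v+40,u-33:u+33],None,fx=6,fy=6,interpolation=cv2.INTER_CUBIC)
cv2.imwrite("pics/c4.png",np.hstack([r(t,414,240),r(s,344,205)]))
# near bottom rim and top rim rows of hub in the side view
p=np.array([T[0],T[1]]); c=K("side")[2][:2]-p; d=p+.024*c/np.linalg.norm(c)
for z in(.077,.081,.085): print(z,proj("side",[[*d,z],[*d,z+.058]]).round(1).tolist())
I=s.astype(int); print([(v,I[v,346].tolist()) for v in range(192,218)])
```

```text
[ 0.49472638 -0.22181822  0.13983748] [-7.2747437  -1.79902156 21.50299854] 14.675
0.077 [[342.9, 212.0], [343.6, 196.9]]
0.081 [[342.9, 210.9], [343.6, 195.8]]
0.085 [[343.0, 209.9], [343.6, 194.8]]
[(192, [19, 18, 20]), (193, [20, 19, 19]), (194, [19, 17, 18]), (195, [19, 29, 55]), (196, [16, 59, 123]), (197, [18, 77, 165]), (198, [16, 72, 154]), (199, [16, 75, 160]), (200, [16, 74, 160]), (201, [17, 74, 159]), (202, [15, 74, 159]), (203, [17, 74, 159]), (204, [16, 74, 159]), (205, [17, 74, 159]), (206, [16, 74, 158]), (207, [16, 74, 158]), (208, [16, 73, 158]), (209, [15, 73, 157]), (210, [17, 74, 157]), (211, [17, 64, 136]), (212, [16, 17, 22]), (213, [17, 16, 18]), (214, [17, 16, 18]), (215, [17, 16, 18]), (216, [18, 17, 19]), (217, [16, 15, 16])]
```

View pics/c4.png

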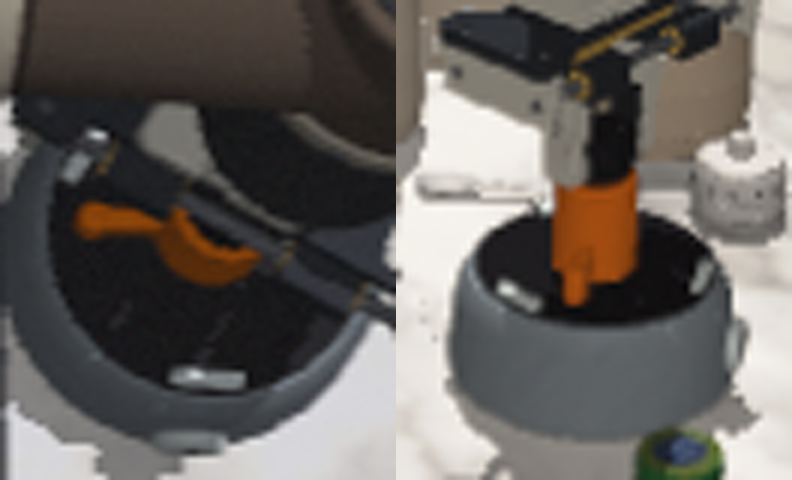

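The picture shows the hub flush on the deck, its lower rim at row about 211.8 in the side view, which matches z = 77 mm. No red collar is visible, and the push holds steady at about 21 N.

```bash
python3 -c "
from plant import workorder
print(workorder.close_job())"
```

```text
the job is handed in; nothing more can be done
None
```

The paddle is meshed on the spindle and pressed down to the collar's stop at about 21 N, still gripped. The job was handed in at about 15 s on the robot's clock, but the hand-in gave no verdict.

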